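Clamp the laptop and snap the battery hold-down cap home

ROBOT

A 6-joint arm with a two-finger parallel gripper is mounted at the origin on the work surface. World frame = base frame: x ahead of the robot, y to its left, z up, the work surface at z = 0. Lengths are in m, angles in rad, forces in N, time in s.
With the tool pointing down it reaches from about 0.35 to 0.975 m from the base axis. Payload 4.9 kg.
Tool frame: the origin (TCP) lies between the finger pads; the fingertips stand 25 mm ahead of it and the grasp point (between the pads) lies 6 mm ahead of it; z points along the fingers, y is the line along which they close (so a half turn about z gives the same grasp; the last joint's range is limited). The gripper opens to 85 mm and grips with 20 to 120 N. Pads are 22 mm wide; open, the fingers measure 114 mm over their backs; the gripper's body (76 mm by 85 mm) begins 54 mm behind the grasp point. The pads swing forward as they close: fully open they stand 13 mm farther back than shut.
Start: joints at [-1.367, 0.053, 1.613, -0, 1.476, -0.119], TCP at [0.198, -0.593, 0.22] pointing down, gripper open.
Joint ranges: [-3.01, 3.01], [-1.01, 2.22], [0.06, 2.58], [-1.02, 4.17], [0.09, 2.62], [-3.14, 3.14]. Speed limits (rad/s): [2.57, 2.57, 3.14, 3.14, 3.14, 3.14].

INTERFACE

Orientations are given as a unit quaternion [w, x, y, z].
In Python, from plant import manip gives the robot as it stands.
- The arm moves only by the shell command python3 -m inch 'ROWS'. ROWS is JSON, a list of rows, each a list of 3 entries, a list of its own where there are three numbers: the shift along the tool's x, y, z in m, then the turn, a rotation vector about the tool's x, y, z in rad, then the opening, from 0 (shut) to 1 (fully open). A call has 1 to 8 rows; each row shifts and turns the commanded pose from where the row before left it, along the tool's axes as they then stand; what a row does not reach is not made up. A row lasts 1/10 s, in which the tool goes at most 50 mm and 8.59 degrees, less where a joint would pass 70% of its speed; a pose out of reach is approached as far as the arm can. A call with a gripper value outside its range is refused whole. The fingers move at their own pace and stop on an object; the grip force is fixed at half the most. Time passes only in rows, so rows that do not move let the fingers close. It gives the time, the measured TCP pose, the force, the opening and the grip force at its end, in the units of the state.
- manip.state(): the state, without advancing time (a new reading comes with each control period).
- manip.grab_frame(name): name is "scene" or "top" or "wrist"; returns (picture, depth): 480x640x3 uint8, red, green, blue; 480x640 float32, m along the optical axis (not along the pixel's ray), 0 where there is no reading.
- manip.camera_params(name): a dict with "camera_matrix" (3x3 intrinsics, pixels), "rvec" (rotation vector, rad) and "tvec" (3), from world to camera coordinates, as OpenCV has them. Camera axes: x right, y down, z forward; pixel columns grow to the right and rows downward; lengths in m; the calibration is good to about 2 mm. A picture is of the moment at which its call begins: read the wrist's pose just before it. camera_params takes no time and is no camera call; for the wrist camera it gives the pose at the moment of the call.
- manip.job_done(): hands the job in; it is judged then, once.
Trained networks look in the newest picture that a camera, given by its name, has taken for a name from the list of things; names that differ only in an ending like _2 or _b are one class to them, and where a whole thing is asked for, a point or a joint stands for the part that bears it (a point fixed in the world has none). Each returns a list of dicts, best first, with "score" (0 to 1); they miss things now and then, are a little off and sometimes report something else, mostly with a low value. They report only what shows in the picture. A call takes as long as a camera call. They do not tell look-alikes from the thing itself.
- manip.look_for(camera, label): "point" ([x, y, z] in m, in world coordinates, good to about 4 mm: the middle of the surface that is visible of it).
The state is a dict: "time": time; "joint_pos": joint angles; "joint_vel": joint speeds; "joint_efforts": joint torques, N m; "tool_pos": TCP position; "tool_rot": TCP orientation; "contact_force": force on the tool from outside, world axes, zero at the start; "ft_torque": the same for the moment, N m; "gripper_width": opening from 0.0 (shut) to 1.0 (fully open); "grasp_force": force on a finger pad.
Only numpy, scipy, OpenCV 4.12 (cv2) and the standard library are available. Lean on these libraries where they do the work, as an engineer would, in place of code of your own. Each camera call takes 0.05 s, during which the arm holds its last target. There are 200 camera calls.

TASK

First clamp the opened laptop in its service jig: press the hinged spring treadle at the jig's side down to its stop, where it goes over centre and stays down. Then take the snap cap (the loose round cap that is about as wide as it is tall), set it over the snap stud that stands up through the battery, push it straight down until it clicks, and keep pressing after the click until it is fully home on its seat. Finish while still pressing the cap firmly onto its seat with the gripper; do not let go or back off at the end, and leave the other two caps and the screwdriver where they are.

Things in the scene. Friction and masses are not known exactly. Their poses are not given: they have to be found in the camera images.
- cradle: Service jig fixed to the bench: aluminium plate 210 (x) x 410 (y) x 12 mm carrying an opened 200 x 290 mm laptop shell (rims 28 mm above the bench, battery top 24 mm). Origin on the bench under the plate, which spans x -105..105, y -215..195 mm in this frame; z up, yaw varies. Snap stud at (-25, 25) mm, treadle at y -175 mm.
- cap: Snap cap to fit: white ribbed plastic, metal-lined, 34 mm diameter, 32 mm high, about 60 g, standing open end down. Origin: centre of its open underside, z up to its closed flat top. Inside, a lip of 17 mm bore fills the lowest 4 mm; bore 20.6 mm above it. The lip meets the catches with its underside 12 mm above the seat, takes 10 to 20 N, clicks (force drops) at about 3 mm.
- treadle (a joint): Angle of the treadle: 0 raised, as at the start; 0.46 rad at its lower stop. Pressing at the pad takes about 9 N at first, less as it goes down; past 0.34 rad its spring pulls it on down to the hard stop and keeps it there.
- treadle_pad (a point): Middle of the top of the treadle's pad, a steel plate 40 mm (cradle x) x 50 mm (cradle y), 90 mm from the hinge, towards the cradle's -x. About 77 mm above the bench at the start (sloping down 0.25 rad towards the hinge); at the stop about 36 mm, sloping up 0.21 rad towards the hinge.
- treadle_hinge (a point): Point on the treadle's hinge axis, which is level and lies along the cradle's y, 50 mm above the bench; the pad lies towards the cradle's -x and swings down. A clamp arm on the same shaft swings down with it onto the laptop's rim.
- tall_cap: Bystander: slim white cap 24 mm in diameter, 52 mm tall, origin centre of its underside. Leave it.
- flat_cap: Bystander: wide low white cap 52 mm in diameter, 16 mm tall, origin centre of its underside. Leave it.
- driver: Bystander: screwdriver 170 mm long lying on the bench beyond the caps. Leave it.
- seat: Seat at the foot of the snap stud: steel collar 30 mm in diameter through the battery. Origin: centre of its top face, 28 mm above the bench, on the stud's axis; z up.
- stud: The snap stud: same origin as the seat, 13 mm in diameter with a tapered tip 6 mm across, rising 20 mm above the seat. Four spring catches (10 mm wide, domed above, flat below, widest 7.5 mm above the seat) stand out of its sides to 11.5 mm from the axis; the cap's lip pushes them in and they spring out over it at the click, tugging it down; the last 2 mm to the seat are then free.
Not all that is in view belongs to the job. Leave any brown or yellow look-alike of the cap alone.

How it is judged:
By the outcome, as a careful person would: the job done as asked, in the order asked, and still so for the second after the job is handed in, while the arm keeps its last pose, push and grip.
It also fails if it takes over 62 s, if anything falls off the work surface, if the arm or the gripper's body presses on something with over 40 N, if the wrist force passes 120 N, or if a joint passes its speed limit or range.

## Working session

There is one attempt and no reset: what is moved stays moved. The work goes in short steps, Python scripts to look and compute and a shell command to move; the robot and the scene stay as the last step left them, time stands still between calls to the robot, and variables do not carry over. Pictures are saved under pics/ and viewed, at most 10 in all, crops included, and the job is handed in when it is done.

```bash
mkdir -p pics
cat > h.py <<'E'
import numpy as np, cv2
from plant import manip
def save(n,f):
    p,d=manip.grab_frame(n); cv2.imwrite(f'pics/{f}.png',p[:,:,::-1]); np.save(f'pics/{f}.npy',d); return p,d
def w(n,u,v,d,c=None):
    c=c or manip.camera_params(n);K=np.array(c['camera_matrix']);R=cv2.Rodrigues(np.array(c['rvec'],float))[0]
    p=np.linalg.inv(K)@[u,v,1]*d
    return R.T@(p-np.array(c['tvec']).ravel())
E
python3 - <<'E'
from h import *
s=manip.state();print({k:np.round(s[k],3).tolist() for k in s})
save('top','top0')
for l in ['cap','treadle_pad','seat','stud','tall_cap','flat_cap','cradle','driver']:
    print(l,[(np.round(r['point'],3).tolist(),round(r['score'],2)) for r in manip.look_for('top',l)[:4]])
c=manip.camera_params('top');print({k:np.round(c[k],3).tolist() for k in c})
E
```

```text
{'time': 0.0, 'joint_pos': [-1.367, 0.053, 1.614, -0.0, 1.476, -0.119], 'joint_vel': [0.0, 0.0, 0.0, 0.002, 0.001, 0.001], 'joint_efforts': [-0.001, -39.368, -37.018, -0.0, 0.007, 0.0], 'tool_pos': [0.198, -0.592, 0.219], 'tool_rot': [-0.001, 0.987, 0.161, -0.0], 'contact_force': [-0.555, -0.916, 0.771], 'ft_torque': [-0.046, -0.007, -0.033], 'grasp_force': 0.0, 'gripper_width': 0.995}
cap [([0.343, 0.286, 0.032], 0.84), ([0.385, 0.222, 0.03], 0.57), ([0.415, 0.306, 0.032], 0.48)]
treadle_pad [([0.529, -0.222, 0.071], 0.73), ([0.738, 0.305, 0.023], 0.56)]
seat [([0.529, -0.025, 0.024], 0.62)]
stud [([0.53, -0.023, 0.023], 0.28)]
tall_cap [([0.585, 0.333, 0.048], 0.69)]
flat_cap [([0.499, 0.31, 0.016], 0.78)]
cradle [([0.546, -0.066, 0.022], 0.75)]
driver [([0.74, 0.303, 0.022], 0.83)]
{'camera_matrix': [[600.162, 0.0, 310.999], [0.0, 600.162, 240.573], [0.0, 0.0, 1.0]], 'rvec': [2.176, -2.23, 0.096], 'tvec': [0.056, 0.548, 1.232]}
```

View pics/top0.png

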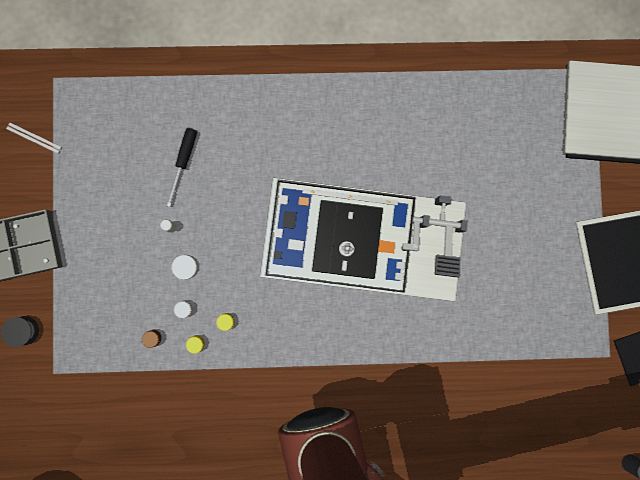

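The picture shows these candidates for the cap: white (182,309), white wide (184,267, flat cap), white slim (167,226, tall cap), yellow (225,322) and (195,345), brown (151,339). I choose white (182,309). The treadle pad is at (447,265), the stud at (347,248).

Run:
```python
from h import *
p=cv2.imread('pics/top0.png');d=np.load('pics/top0.npy')
a=cv2.resize(p[200:360,140:240],None,fx=3.6,fy=3.6,interpolation=cv2.INTER_CUBIC)
b=cv2.resize(p[180:310,330:475],None,fx=3,fy=3,interpolation=cv2.INTER_CUBIC)
o=np.zeros((580,800,3),np.uint8);o[:576,:360]=a[:576];o[:390,362:797]=b;cv2.imwrite('pics/crop.png',o)
c=manip.camera_params('top')
for n,u,v in [('cap',182,309),('pad',447,265),('stud',347,248),('c1',463,204),('c2',454,298),('s1',276,180),('s2',263,275),('s3',413,198),('s4',405,290),('flat',184,267)]:
    print(n,np.round(w('top',u,v,d[v,u],c),4))
# cap centroid by height
vv,uu=np.mgrid[300:320,172:194]
P=np.array([w('top',u,v,d[v,u],c) for u,v in zip(uu.ravel(),vv.ravel())])
m=P[:,2]>.024;print('cap',m.sum(),P[m].mean(0),np.ptp(P[m],0))
vv,uu=np.mgrid[250:282,430:465]
P=np.array([w('top',u,v,d[v,u],c) for u,v in zip(uu.ravel(),vv.ravel())])
m=P[:,2]>.06;print('pad',m.sum(),P[m].mean(0),P[m].min(0),P[m].max(0))
vv,uu=np.mgrid[236:260,335:360]
P=np.array([w('top',u,v,d[v,u],c) for u,v in zip(uu.ravel(),vv.ravel())])
m=P[:,2]>.036;print('stud',m.sum(),P[m].mean(0),P[m].min(0),P[m].max(0))
```

```text
cap [0.4152 0.307  0.0336]
pad [ 0.49  -0.225  0.077]
stud [ 0.53   -0.0299  0.0471]
c1 [ 0.618  -0.2796  0.0152]
c2 [ 0.4218 -0.2532  0.013 ]
s1 [0.6782 0.1119 0.0099]
s2 [0.4799 0.1434 0.0072]
s3 [ 0.6314 -0.1719  0.0281]
s4 [ 0.4411 -0.1516  0.0112]
flat [0.5005 0.3055 0.0139]
cap 234 [0.41587151 0.30494631 0.04671261] [0.07483926 0.25063605 1.23629902]
pad 567 [ 0.4904118  -0.22223367  0.08500294] [ 0.46571221 -0.25085913  0.06334088] [0.52039825 0.07545895 1.26085123]
stud 64 [ 0.52822776 -0.02529897  0.0804228 ] [ 0.47335244 -0.03906111  0.03622727] [0.54075527 0.07545895 1.26085123]
```

View pics/crop.png

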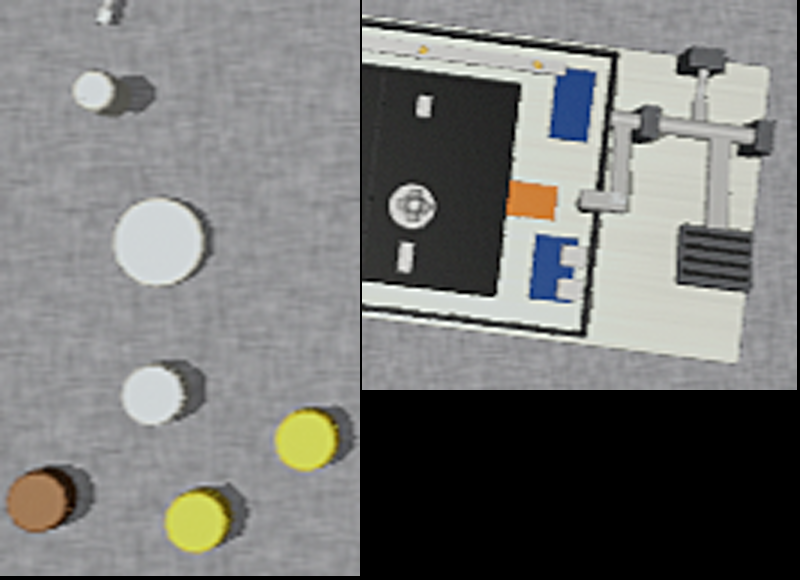

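The crop confirms the choice: the white cap at crop (155,395) is round, about 34 mm wide and 32 mm high. The pad is at crop (715,258). Cradle yaw is about -0.14, and pad minus stud in the cradle frame is (-11,-202) mm, which matches the description. First the treadle, with the gripper shut.

```bash
cat >> h.py <<'E'
from scipy.spatial.transform import Rotation as Ro
def go(t):
    s=manip.state();q=s['tool_rot'];R=Ro.from_quat([q[1],q[2],q[3],q[0]])
    print('t',s['time'],'pos',np.round(s['tool_pos'],4),'z',np.round(R.as_matrix()[:,2],3),'F',np.round(s['contact_force'],1),'g',round(s['gripper_width'],3),s['grasp_force'])
    print('shift',np.round(R.inv().apply(np.array(t)-s['tool_pos']),4))
E
python3 -m inch '[[[0.033,-0.021,0.007],[0,0,0],0],[[0.033,-0.021,0.007],[0,0,0],0],[[0.033,-0.021,0.007],[0,0,0],0],[[0.033,-0.021,0.007],[0,0,0],0],[[0.033,-0.021,0.007],[0,0,0],0],[[0.033,-0.021,0.007],[0,0,0],0],[[0.033,-0.021,0.007],[0,0,0],0],[[0.033,-0.021,0.007],[0,0,0],0]]'
python3 -m inch '[[[0.033,-0.021,0.007],[0,0,0],0],[[0.033,-0.021,0.007],[0,0,0],0],[[0.033,-0.021,0.007],[0,0,0],0],[[0,0,0],[0,0,0],0],[[0,0,0],[0,0,0],0]]'
python3 -c "
from h import *
go([.489,-.224,.115])"
```

```text
time: 1.25
tool_pos: [0.3962, -0.3484, 0.1642]
tool_rot: [0.0, 0.987, 0.161, 0.0]
contact_force: [1.4, -0.3, 0.1]
gripper_width: -0.003
grasp_force: 0.0
time: 1.75
tool_pos: [0.4694, -0.2579, 0.1431]
tool_rot: [0.0, 0.987, 0.162, -0.0]
contact_force: [-0.3, 0.1, 0.1]
gripper_width: 0.0
grasp_force: 0.0
t 1.75 pos [ 0.4694 -0.2579  0.1431] z [-0.001 -0.    -1.   ] F [-0.3  0.1  0.1] g 0.0 0.0
shift [ 0.0294 -0.0259  0.028 ]
```

```bash
python3 -m inch '[[[0.015,-0.013,0.014],[0,0,0],0],[[0.0145,-0.013,0.014],[0,0,0],0],[[0,0,0],[0,0,0],0],[[0,0,0.006],[0,0,0],0],[[0,0,0.006],[0,0,0],0],[[0,0,0.006],[0,0,0],0],[[0,0,0],[0,0,0],0]]'
python3 -m inch '[[[0,0,0.005],[0,0,0],0],[[0,0,0.005],[0,0,0],0],[[0,0,0.005],[0,0,0],0],[[0,0,0],[0,0,0],0]]'
python3 -m inch '[[[0,0,0.004],[0,0,0],0],[[0,0,0.004],[0,0,0],0],[[0,0,0],[0,0,0],0]]'
```

```text
time: 2.45
tool_pos: [0.4881, -0.2248, 0.0962]
tool_rot: [-0.001, 0.987, 0.16, -0.001]
contact_force: [-0.0, 0.5, 0.0]
gripper_width: -0.003
grasp_force: 0.0
time: 2.85
tool_pos: [0.4884, -0.224, 0.0811]
tool_rot: [-0.001, 0.987, 0.161, -0.001]
contact_force: [-0.8, 0.5, 0.2]
gripper_width: -0.002
grasp_force: 0.0
time: 3.15
tool_pos: [0.4885, -0.2242, 0.0734]
tool_rot: [-0.0, 0.987, 0.161, -0.0]
contact_force: [-0.5, 0.6, -0.0]
gripper_width: -0.005
grasp_force: 0.0
```

Run:
```python
from h import *
p,d=save('wrist','w1');q,e=save('scene','s1')
o=np.hstack([cv2.resize(p,(400,300)),cv2.resize(q,(400,300))]);cv2.imwrite('pics/c1.png',o[:,:,::-1])
print([(np.round(r['point'],3).tolist(),round(r['score'],2)) for r in manip.look_for('scene','treadle_pad')[:4]])
```

```text
[([0.537, -0.216, 0.068], 0.76)]
```

View pics/c1.png

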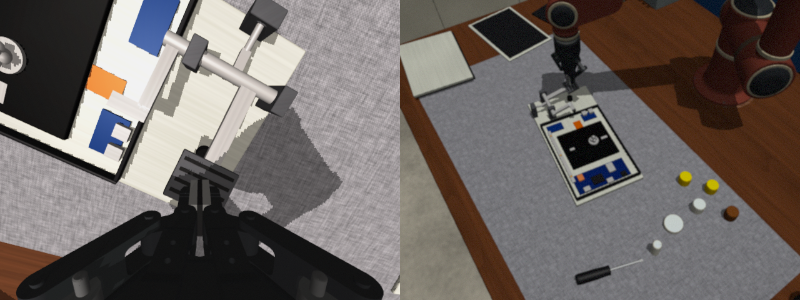

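View pics/s1.png

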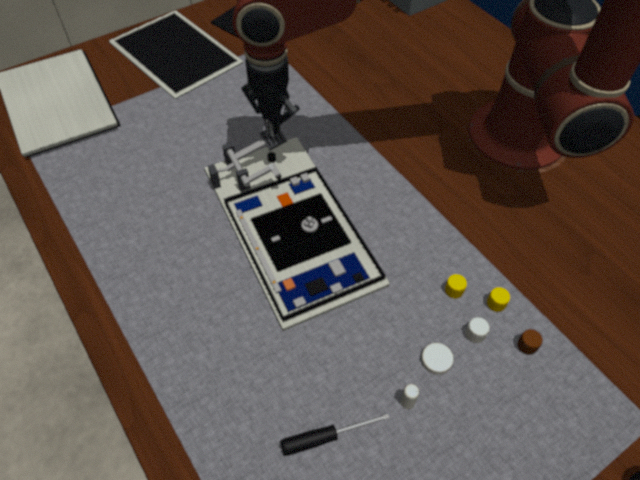

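The wrist picture (left) shows the shut fingertips at or over the pad, around (205,170) in the half-size view. The scene view shows the gripper at the treadle, with the caps untouched at lower right. I'll check the pad's height by depth.

Run:
```python
from h import *
d=np.load('pics/w1.npy');p=cv2.imread('pics/w1.png')
c=manip.camera_params('wrist')
for u,v in [(275,265),(285,300),(300,250),(345,270),(365,280),(320,300),(310,330)]: print(u,v,p[v,u],np.round(w('wrist',u,v,d[v,u],c),4))
cv2.imwrite('pics/c2.png',cv2.resize(p[200:400,200:440],None,fx=3,fy=3))
```

```text
275 265 [208 223 227] [ 0.4723 -0.1977  0.0135]
285 300 [58 57 58] [ 0.484  -0.2083  0.0802]
300 250 [87 85 86] [ 0.5096 -0.2077  0.0753]
345 270 [56 55 57] [ 0.5065 -0.2322  0.0747]
365 280 [56 55 57] [ 0.5045 -0.2436  0.0746]
320 300 [14 14 14] [ 0.5004 -0.221   0.1024]
310 330 [82 86 87] [ 0.4976 -0.218   0.1225]
```

View pics/c2.png

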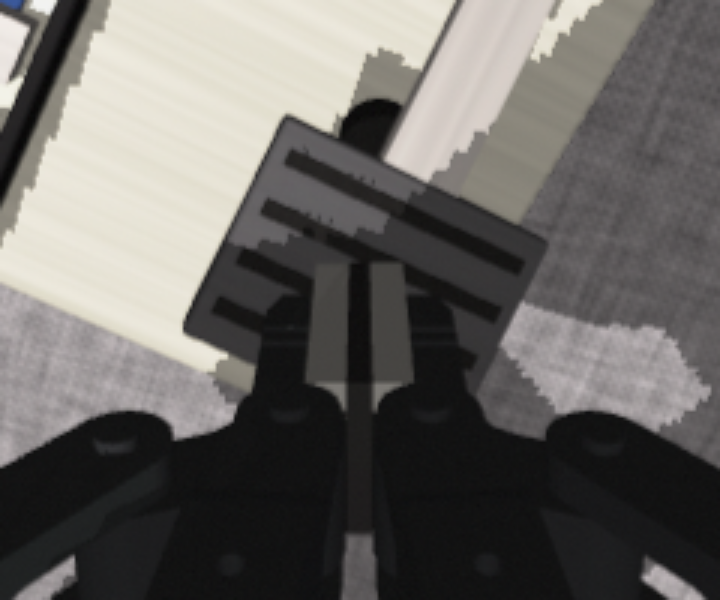

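The close view shows the pad still up (z about 0.077) and the fingertip end at about (320,288) over it, with no force. I need to know where the tips really are.

Run:
```python
from h import *
d=np.load('pics/w1.npy');c=manip.camera_params('wrist');s=manip.state()
for u in (311,333):
  for v in (280,290,298,310,322,330): print(u,v,np.round(w('wrist',u,v,d[v,u],c),4))
for dz in (0.03,.01,0,-.006,-.025):
  P=np.array(s['tool_pos'])+[0,0,dz]
  print(dz,cv2.projectPoints(P,np.array(c['rvec'],float),np.array(c['tvec'],float),np.array(c['camera_matrix']),None)[0].ravel())
R=cv2.Rodrigues(np.array(c['rvec'],float))[0];print('cam',-R.T@np.array(c['tvec']).ravel(),R[2],s['tool_pos'],s['joint_pos'])
```

```text
311 280 [ 0.4973 -0.2174  0.0778]
311 290 [ 0.4993 -0.2171  0.0931]
311 298 [ 0.4993 -0.2173  0.1008]
311 310 [ 0.4996 -0.2175  0.1115]
311 322 [ 0.4994 -0.2178  0.1199]
311 330 [ 0.4985 -0.2182  0.1237]
333 280 [ 0.4995 -0.2282  0.0749]
333 290 [ 0.502  -0.2267  0.0921]
333 298 [ 0.5023 -0.2262  0.1008]
333 310 [ 0.5012 -0.2262  0.1093]
333 322 [ 0.5014 -0.2258  0.1188]
333 330 [ 0.5025 -0.2251  0.1262]
0.03 [319.29310969 327.2254893 ]
0.01 [319.29425018 304.63149981]
0 [319.29472448 295.23527652]
-0.006 [319.29498435 290.08697908]
-0.025 [319.29570608 275.78881402]
cam [ 0.56240486 -0.19993306  0.22828156] [-0.28382475 -0.09505949 -0.95415261] [ 0.48901805 -0.22449901  0.07425762] [-5.68702727e-01 -1.62656591e-02  1.93790392e+00 -2.72732213e-05
  1.21985955e+00  6.79296081e-01]
```

By depth, the fingertip ends sit at z about 0.09, so they are still roughly 12 mm above the pad. That is higher than the reported TCP implies. I'll go on down in small steps and let the force decide.

```bash
python3 -m inch '[[[0,0,0.004],[0,0,0],0],[[0,0,0.004],[0,0,0],0],[[0,0,0],[0,0,0],0]]'
python3 -m inch '[[[0,0,0.004],[0,0,0],0],[[0,0,0.004],[0,0,0],0],[[0,0,0],[0,0,0],0]]'
python3 -m inch '[[[0,0,0.003],[0,0,0],0],[[0,0,0],[0,0,0],0]]'
python3 - <<'E'
from h import *
p,d=save('wrist','w2')
c=manip.camera_params('wrist')
for u in (311,333):
  for v in (270,275,280,285,290,298): print(u,v,np.round(w('wrist',u,v,d[v,u],c),4))
go([.489,-.224,.05])
E
```

```text
time: 3.6
tool_pos: [0.4892, -0.2248, 0.067]
tool_rot: [0.0, 0.987, 0.161, -0.0]
contact_force: [-2.3, 1.3, 8.9]
gripper_width: 0.003
grasp_force: 3.9
time: 3.9
tool_pos: [0.4891, -0.2249, 0.0589]
tool_rot: [0.0, 0.987, 0.161, -0.0]
contact_force: [-1.8, 0.3, 6.0]
gripper_width: 0.001
grasp_force: 3.1
time: 4.1
tool_pos: [0.4891, -0.2249, 0.0559]
tool_rot: [0.0, 0.987, 0.161, -0.0]
contact_force: [-2.3, 0.2, 6.5]
gripper_width: 0.001
grasp_force: 2.8
311 270 [ 0.505  -0.2155  0.0659]
311 275 [ 0.5023 -0.2164  0.0654]
311 280 [ 0.4996 -0.2173  0.0648]
311 285 [ 0.4973 -0.218   0.0651]
311 290 [ 0.4992 -0.2176  0.0746]
311 298 [ 0.4989 -0.2179  0.0815]
333 270 [ 0.5073 -0.2257  0.0636]
333 275 [ 0.5058 -0.2261  0.066 ]
333 280 [ 0.504  -0.2267  0.0675]
333 285 [ 0.5007 -0.228   0.0653]
333 290 [ 0.5022 -0.2271  0.0742]
333 298 [ 0.5019 -0.2268  0.0817]
t 4.15 pos [ 0.4891 -0.225   0.056 ] z [-0.    -0.001 -1.   ] F [-2.2 -0.2  5.3] g -0.004 2.7873930994883267
shift [ 0.0002 -0.0009  0.006 ]
```

The force of about 9 N fits contact with the pad, so the real tip height is about tool_z + 0.01. I'll press on down.

```bash
python3 -m inch '[[[0,0,0.004],[0,0,0],0],[[0,0,0.004],[0,0,0],0],[[0,0,0.004],[0,0,0],0],[[0,0,0],[0,0,0],0]]'
python3 -m inch '[[[0,0,0.004],[0,0,0],0],[[0,0,0.004],[0,0,0],0],[[0,0,0],[0,0,0],0]]'
python3 -m inch '[[[0,0,0.003],[0,0,0],0],[[0,0,0.003],[0,0,0],0],[[0,0,0],[0,0,0],0]]'
python3 - <<'E'
from h import *
p,d=save('wrist','w3')
c=manip.camera_params('wrist')
for v in (260,265,270,275,280,285,290,298): print(v,np.round(w('wrist',311,v,d[v,311],c),4))
go([.489,-.224,.05])
E
```

```text
time: 4.55
tool_pos: [0.4887, -0.2245, 0.0425]
tool_rot: [-0.0, 0.987, 0.161, -0.0]
contact_force: [-0.7, -1.4, 1.6]
gripper_width: -0.0
grasp_force: 0.9
time: 4.85
tool_pos: [0.4884, -0.2239, 0.0339]
tool_rot: [-0.001, 0.987, 0.161, -0.001]
contact_force: [-0.1, 0.2, -0.0]
gripper_width: 0.003
grasp_force: 0.0
time: 5.15
tool_pos: [0.4886, -0.2242, 0.0286]
tool_rot: [-0.0, 0.987, 0.161, -0.0]
contact_force: [0.5, 0.4, -0.6]
gripper_width: -0.006
grasp_force: 0.0
260 [ 0.5096 -0.2133  0.0394]
265 [ 0.5074 -0.214   0.0398]
270 [ 0.505  -0.2148  0.0397]
275 [ 0.503  -0.2155  0.0407]
280 [ 0.5004 -0.2163  0.0401]
285 [ 0.4971 -0.2173  0.0383]
290 [ 0.4986 -0.2171  0.0469]
298 [ 0.499  -0.2172  0.0552]
t 5.2 pos [ 0.4887 -0.2243  0.0288] z [-0.001  0.    -1.   ] F [ 0.3  0.1 -0. ] g 0.0 0.0
shift [ 0.0003 -0.0002 -0.0212]
```

The pad went over centre and lies at about 38 mm. I'll touch it firmly to confirm the stop.

```bash
python3 -m inch '[[[0,0,0.003],[0,0,0],0],[[0,0,0.002],[0,0,0],0],[[0,0,0],[0,0,0],0]]'
python3 -m inch '[[[0,0,0.001],[0,0,0],0],[[0,0,0.001],[0,0,0],0],[[0,0,0],[0,0,0],0]]'
```

```text
time: 5.5
tool_pos: [0.4897, -0.2249, 0.0268]
tool_rot: [0.0, 0.987, 0.161, 0.0]
contact_force: [-5.8, 2.9, 14.3]
gripper_width: -0.004
grasp_force: 7.5
time: 5.8
tool_pos: [0.4898, -0.225, 0.0265]
tool_rot: [0.0, 0.987, 0.161, -0.0]
contact_force: [-12.0, 4.8, 24.4]
gripper_width: 0.003
grasp_force: 13.1
```

Solid at the stop (24 N with no give). Now I lift and travel to above the cap.

```bash
python3 -m inch '[[[0,0,-0.03],[0,0,0],0],[[0,0,-0.04],[0,0,0],0],[[0,0,-0.04],[0,0,0],0],[[0.007,-0.040,-0.02],[0,0,0],0],[[0.0075,-0.0405,0],[0,0,0],0.7],[[0.0075,-0.0405,0],[0,0,0],0.7],[[0.0075,-0.0405,0],[0,0,0],0.7],[[0.0075,-0.0405,0],[0,0,0],0.7]]'
python3 -m inch '[[[0.0075,-0.0405,0],[0,0,0],0.7],[[0.0075,-0.0405,0],[0,0,0],0.7],[[0.0075,-0.0405,0],[0,0,0],0.7],[[0.0075,-0.0405,0],[0,0,0],0.7],[[0.0075,-0.0405,0],[0,0,0],0.7],[[0.0075,-0.0405,0],[0,0,0],0.7],[[0,0,0],[0,0,0],0.7],[[0,0,0],[0,0,0],0.7]]'
python3 - <<'E'
from h import *
save('wrist','w4');go([.4155,.306,.1])
for l in ['cap']: print(l,[(np.round(r['point'],4).tolist(),round(r['score'],2)) for r in manip.look_for('wrist',l)[:4]])
save('top','top4')
print([(np.round(r['point'],3).tolist(),round(r['score'],2)) for r in manip.look_for('top','treadle_pad')[:2]])
p=cv2.imread('pics/top4.png');q=cv2.imread('pics/w4.png')
o=np.zeros((480,800,3),np.uint8);o[:,:480]=cv2.resize(q[:,80:560],(480,480));o[:300,480:]=cv2.resize(p[170:310,330:480],(320,300));cv2.imwrite('pics/c4.png',o)
E
```

```text
time: 6.6
tool_pos: [0.4596, -0.0197, 0.1524]
tool_rot: [0.0, 0.987, 0.16, 0.0]
contact_force: [1.1, -0.7, -0.2]
gripper_width: 0.677
grasp_force: 0.0
time: 7.4
tool_pos: [0.4253, 0.2242, 0.1521]
tool_rot: [0.0, 0.987, 0.162, -0.0]
contact_force: [-0.4, 0.1, -1.0]
gripper_width: 0.702
grasp_force: 0.0
t 7.45 pos [0.4255 0.2234 0.152 ] z [-0.    -0.001 -1.   ] F [-0.9 -0.3  0.8] g 0.702 0.0
shift [ 0.0168 -0.0815  0.052 ]
cap [([0.3628, 0.3687, 0.0309], 0.73), ([0.39, 0.226, 0.031], 0.58), ([0.3527, 0.2891, 0.0342], 0.57), ([0.4171, 0.3018, 0.0289], 0.55)]
[([0.53, -0.225, 0.04], 0.73)]
```

View pics/c4.png

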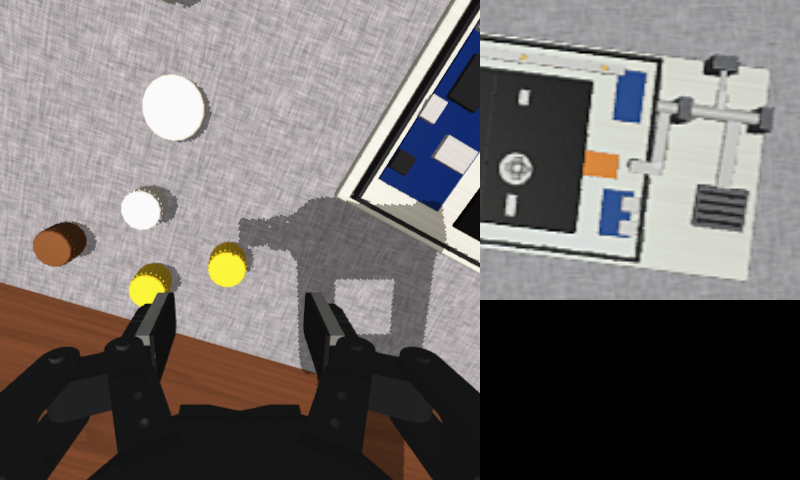

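The treadle stays down (right inset, clamp arm on the rim). The white cap shows at wrist px (221,210), with the yellow ones at (227,290) and (307,269) and the brown at (140,247). Measuring the cap top and the stud precisely.

```bash
cat >> h.py <<'E'
def pts(cam,f,u0,u1,v0,v1,white=False):
    d=np.load(f'pics/{f}.npy');p=cv2.imread(f'pics/{f}.png');c=manip.camera_params(cam)
    return np.array([w(cam,u,v,d[v,u],c) for v in range(v0,v1) for u in range(u0,u1) if d[v,u]>0 and (not white or p[v,u].min()>200)])
def circ(P):
    (x,y),r=cv2.minEnclosingCircle(P[:,:2].astype(np.float32));return np.round([x,y,r],4),np.round(P.mean(0),4),len(P)
E
python3 - <<'E'
from h import *
P=pts('wrist','w4',190,260,175,245);z=P[:,2];print('cap w',circ(P[(z>.029)&(z<.036)]))
P=pts('top','top0',172,194,300,320);z=P[:,2];print('cap top',circ(P[(z>.03)&(z<.036)]))
P=pts('top','top4',335,360,236,260);z=P[:,2];print('stud',circ(P[(z>.042)&(z<.06)]),circ(P[(z>.0265)&(z<.06)]))
P=pts('wrist','w4',205,250,270,480);
go([.4155,.306,.1])
E
```

```text
cap w (array([0.4173, 0.3072, 0.0171]), array([0.4176, 0.3068, 0.0323]), 1241)
cap top (array([0.4148, 0.3083, 0.0168]), array([0.4147, 0.3078, 0.0322]), 144)
stud (array([ 0.5294, -0.0295,  0.0095]), array([ 0.5303, -0.0288,  0.0452]), 36) (array([ 0.5327, -0.0315,  0.0308]), array([ 0.5317, -0.0294,  0.0334]), 186)
t 7.6 pos [0.4258 0.2225 0.1521] z [-0. -0. -1.] F [-0.4 -0.3 -0.3] g 0.699 0.0
shift [ 0.0165 -0.0825  0.0521]
```

```bash
python3 -m inch '[[[0.0085,-0.042,0],[0,0,0],0.7],[[0.0085,-0.042,0],[0,0,0],0.7],[[0,0,0.04],[0,0,0],0.7],[[0,0,0.04],[0,0,0],0.7],[[0,0,0.03],[0,0,0],0.7],[[0,0,0],[0,0,0],0.7],[[0,0,0],[0,0,0],0.7]]'
python3 - <<'E'
from h import *
save('wrist','w5');go([.416,.3075,.0])
q=cv2.imread('pics/w5.png');cv2.imwrite('pics/c5.png',q)
E
```

```text
time: 8.3
tool_pos: [0.4154, 0.3079, 0.0425]
tool_rot: [0.0, 0.987, 0.16, -0.0]
contact_force: [-0.0, -0.3, 0.1]
gripper_width: 0.699
grasp_force: 0.0
t 8.35 pos [0.4165 0.3086 0.0439] z [ 0.002  0.001 -1.   ] F [ 1.3 -0.   0. ] g 0.699 0.0
shift [-0.0009  0.0009  0.0439]
```

View pics/c5.png

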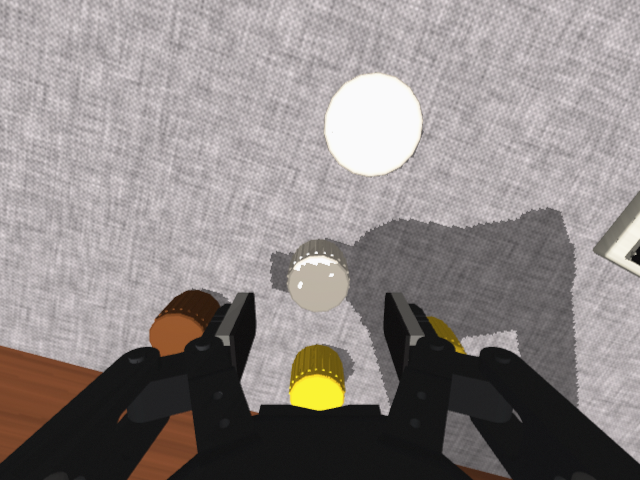

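The cap sits centred between the fingers at (318,283), with the flat cap at (373,124), brown at (180,335), yellow at (318,390) and (440,335) all clear of them. I'll check the tip height by depth.

Run:
```python
from h import *
d=np.load('pics/w5.npy');c=manip.camera_params('wrist')
for u,v in [(250,296),(246,296),(240,300),(248,305),(388,296),(394,297),(391,310),(318,283)]: print(u,v,np.round(w('wrist',u,v,d[v,u],c),4))
go([.416,.3075,.0])
```

```text
250 296 [0.4183 0.3407 0.0684]
246 296 [0.4172 0.3424 0.0675]
240 300 [0.4168 0.3441 0.0714]
248 305 [0.417  0.3401 0.0739]
388 296 [0.4364 0.2835 0.0665]
394 297 [0.4375 0.2816 0.0684]
391 310 [0.4336 0.2825 0.0735]
318 283 [0.4183 0.31   0.0337]
t 8.35 pos [0.4165 0.3086 0.0439] z [ 0.002  0.001 -1.   ] F [ 1.3 -0.   0. ] g 0.699 0.0
shift [-0.0009  0.0009  0.0439]
```

Tip is about tool_z + 0.023 at this opening, and about 0.017 when closed on the cap. So I descend to tool z of about -0.010 and grip.

```bash
python3 -m inch '[[[0,0,0.01],[0,0,0],0.6],[[0,0,0.015],[0,0,0],0.6],[[0,0,0.015],[0,0,0],0.6],[[0,0,0.008],[0,0,0],0.6],[[0,0,0.005],[0,0,0],0.6],[[0,0,0],[0,0,0],0.6]]'
python3 -m inch '[[[0,0,0],[0,0,0],0.2],[[0,0,0],[0,0,0],0.2],[[0,0,0],[0,0,0],0.2],[[0,0,0],[0,0,0],0.2],[[0,0,0],[0,0,0],0.2],[[0,0,0],[0,0,0],0.2]]'
```

```text
time: 8.95
tool_pos: [0.4142, 0.3082, -0.012]
tool_rot: [0.0, 0.987, 0.161, -0.001]
contact_force: [0.1, -0.4, 0.2]
gripper_width: 0.597
grasp_force: 0.0
time: 9.55
tool_pos: [0.4155, 0.3089, -0.0102]
tool_rot: [-0.0, 0.987, 0.161, 0.001]
contact_force: [-0.1, 0.5, 2.0]
gripper_width: 0.386
grasp_force: 59.7
```

Gripped (60 N, opening 0.386, which is about 33 mm). The cap stood on the bench, so cap underside = tool_z + 0.010. I lift it and carry it most of the way to the stud.

```bash
python3 -m inch '[[[0,0,-0.02],[0,0,0],0.2],[[0,0,-0.04],[0,0,0],0.2],[[0,0,-0.04],[0,0,0],0.2],[[0,0.04,0],[0,0,0],0.2],[[0,0.043,0],[0,0,0],0.2],[[0,0.043,0],[0,0,0],0.2],[[0,0.043,0],[0,0,0],0.2],[[0,0.043,0],[0,0,0],0.2]]'
python3 -m inch '[[[0,0.043,0],[0,0,0],0.2],[[0,0,0],[0,0,0],0.2],[[0,0,0],[0,0,0],0.2],[[0,0,0],[0,0,0],0.2]]'
python3 - <<'E'
from h import *
save('wrist','w6');go([.530,-.028,.09])
for l in ['stud','seat','cap']: print(l,[(np.round(r['point'],4).tolist(),round(r['score'],2)) for r in manip.look_for('wrist',l)[:3]])
E
```

```text
time: 10.35
tool_pos: [0.4821, 0.1059, 0.0889]
tool_rot: [-0.0, 0.987, 0.161, -0.0]
contact_force: [0.2, -0.4, -0.1]
gripper_width: 0.382
grasp_force: 59.7
time: 10.75
tool_pos: [0.4953, 0.0676, 0.0887]
tool_rot: [-0.0, 0.987, 0.161, -0.001]
contact_force: [0.1, 0.5, -0.2]
gripper_width: 0.391
grasp_force: 59.9
t 10.8 pos [0.4952 0.0679 0.0888] z [-0.001  0.    -1.   ] F [ 0.8  0.1 -1.5] g 0.384 59.851956591010094
shift [ 0.0024  0.102  -0.0013]
stud [([0.534, -0.0275, 0.0489], 0.8)]
seat [([0.5371, -0.0192, 0.0291], 0.56), ([0.5614, -0.0011, 0.0192], 0.46)]
cap [([0.4994, 0.0683, 0.1302], 0.87), ([0.3512, 0.2715, 0.0177], 0.74)]
```

View pics/w6.png

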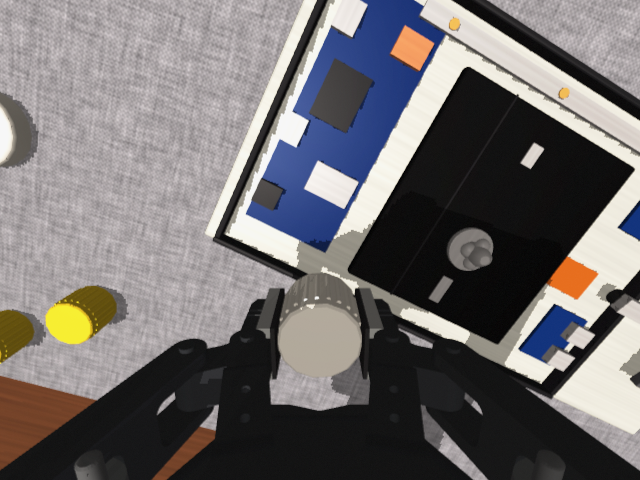

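The held cap's top is at (319,341), the seat collar at about (470,250) with the stud tip at (478,255). I'll fit the cap top, stud tip and collar by depth.

Run:
```python
from h import *
P=pts('wrist','w6',435,510,215,285);z=P[:,2]
for a,b in [(.0265,.031),(.043,.06),(.0465,.06)]: print('stud',a,circ(P[(z>a)&(z<b)]),P[(z>a)&(z<b)].max(0))
P=pts('wrist','w6',270,370,290,385);z=P[:,2]
print(np.percentile(z,[50,90]));
m=(abs(z-.1305)<.003);print('cap',circ(P[m]))
go([.530,-.028,.06])
```

```text
stud 0.0265 (array([ 0.5345, -0.0284,  0.0308]), array([ 0.5339, -0.0241,  0.0287]), 806) [5.54389221e-01 2.47781720e-04 3.05711659e-02]
stud 0.043 (array([ 0.5324, -0.0284,  0.0067]), array([ 0.5327, -0.027 ,  0.0465]), 303) [ 0.5385217  -0.0217667   0.05030382]
stud 0.0465 (array([ 0.5319, -0.0284,  0.005 ]), array([ 0.5323, -0.0278,  0.0482]), 148) [ 0.53689396 -0.02351602  0.05030382]
[0.13115684 0.13282237]
cap (array([0.4985, 0.0687, 0.0213]), array([0.4981, 0.0686, 0.1314]), 5478)
t 10.95 pos [0.4955 0.0679 0.089 ] z [-0.  0. -1.] F [-0.6  1.2  0.4] g 0.385 59.85184941615444
shift [0.0021 0.1019 0.029 ]
```

Run:
```python
from h import *
p=cv2.imread('pics/w6.png');d=np.load('pics/w6.npy');c=manip.camera_params('wrist')
g=cv2.cvtColor(p,cv2.COLOR_BGR2GRAY);print('col',g[300:385:5,319].tolist(),'row',g[340,265:375:5].tolist())
m=((g>150)&(abs(d-np.median(d[330:350,310:330]))<.012)).astype(np.uint8)
m[:300]=0
k,l,st,ce=cv2.connectedComponentsWithStats(m);i=l[340,319];print(st[i])
P=np.array([w('wrist',u,v,d[v,u],c) for v,u in zip(*np.where(l==i))]);P=P[abs(P[:,2]-.1312)<.0015];print(circ(P))
```

```text
col [98, 150, 171, 171, 169, 171, 170, 170, 170, 169, 170, 170, 169, 169, 170, 169, 170] row [20, 27, 14, 170, 169, 169, 170, 169, 170, 170, 170, 170, 170, 170, 169, 170, 170, 170, 170, 158, 32, 18]
[ 279  304   82   74 4592]
(array([0.4961, 0.0689, 0.0171]), array([0.4969, 0.0684, 0.1316]), 4497)
```

Relative to the held cap the stud is at (+0.0355,-0.097), so the target is (0.5305,-0.029). I go above it and then down to just clear of the tip.

```bash
python3 -m inch '[[[0.001,0.034,0],[0,0,0],0.2],[[0.001,0.034,0],[0,0,0],0.2],[[0.0005,0.035,0],[0,0,0],0.2],[[0,0,0.015],[0,0,0],0.2],[[0,0,0.015],[0,0,0],0.2],[[0,0,0.010],[0,0,0],0.2],[[0,0,0],[0,0,0],0.2],[[0,0,0],[0,0,0],0.2]]'
python3 - <<'E'
from h import *
save('wrist','w7');go([.5305,-.029,.032])
E
```

```text
time: 11.75
tool_pos: [0.5303, -0.0291, 0.0485]
tool_rot: [-0.0, 0.987, 0.161, -0.001]
contact_force: [-0.6, -0.4, -0.8]
gripper_width: 0.387
grasp_force: 60.0
t 11.8 pos [ 0.5309 -0.0293  0.0493] z [ 0.  0. -1.] F [ 0.  -0.5 -0.9] g 0.382 59.978663836664055
shift [-0.0003 -0.0005  0.0173]
```

View pics/w7.png

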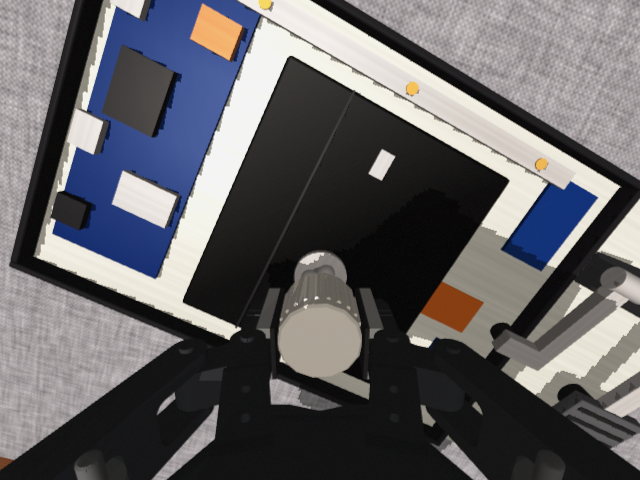

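The cap hangs over the stud: the collar is centred at (320,270), on the cap's axis (319,341). The clamp arm is down on the rim at right. I lower gently.

```bash
python3 -m inch '[[[0,0,0.005],[0,0,0],0.2],[[0,0,0.004],[0,0,0],0.2],[[0,0,0],[0,0,0],0.2]]'
python3 -m inch '[[[0,0,0.004],[0,0,0],0.2],[[0,0,0.004],[0,0,0],0.2],[[0,0,0],[0,0,0],0.2]]'
python3 -m inch '[[[0,0,0.002],[0,0,0],0.2],[[0,0,0],[0,0,0],0.2]]'
```

```text
time: 12.1
tool_pos: [0.5305, -0.0299, 0.0396]
tool_rot: [-0.0, 0.987, 0.161, -0.0]
contact_force: [-0.1, 0.5, -1.1]
gripper_width: 0.388
grasp_force: 60.0
time: 12.4
tool_pos: [0.5304, -0.03, 0.0314]
tool_rot: [-0.0, 0.987, 0.161, -0.001]
contact_force: [-0.0, -0.6, 0.4]
gripper_width: 0.385
grasp_force: 60.0
time: 12.6
tool_pos: [0.5309, -0.0301, 0.0299]
tool_rot: [-0.0, 0.987, 0.161, -0.0]
contact_force: [0.2, 1.0, -0.7]
gripper_width: 0.384
grasp_force: 60.0
```

The cap is over the stud with no side force. Now I push through the catches.

```bash
python3 -m inch '[[[0,0,0.001],[0,0,0],0.2],[[0,0,0.001],[0,0,0],0.2],[[0,0,0],[0,0,0],0.2]]'
python3 -m inch '[[[0,0,0.001],[0,0,0],0.2],[[0,0,0.001],[0,0,0],0.2],[[0,0,0],[0,0,0],0.2]]'
python3 -m inch '[[[0,0,0.001],[0,0,0],0.2],[[0,0,0.001],[0,0,0],0.2],[[0,0,0],[0,0,0],0.2]]'
python3 -m inch '[[[0,0,0.001],[0,0,0],0.2],[[0,0,0.001],[0,0,0],0.2],[[0,0,0],[0,0,0],0.2]]'
```

```text
time: 12.9
tool_pos: [0.5314, -0.0301, 0.029]
tool_rot: [-0.0, 0.987, 0.161, 0.0]
contact_force: [-2.1, 0.1, 4.1]
gripper_width: 0.386
grasp_force: 60.6
time: 13.2
tool_pos: [0.5322, -0.0301, 0.0287]
tool_rot: [0.0, 0.987, 0.161, 0.001]
contact_force: [-3.9, 1.1, 12.9]
gripper_width: 0.38
grasp_force: 61.6
time: 13.5
tool_pos: [0.533, -0.0303, 0.0285]
tool_rot: [0.0, 0.987, 0.161, 0.001]
contact_force: [-7.2, 2.1, 20.8]
gripper_width: 0.38
grasp_force: 62.6
time: 13.8
tool_pos: [0.5333, -0.0302, 0.0283]
tool_rot: [0.0, 0.987, 0.161, 0.001]
contact_force: [-13.2, 3.9, 32.1]
gripper_width: 0.386
grasp_force: 63.7
```

It jams at 32 N with a side force. Under load the arm yields 3 mm in +x and wedges the cap against the stud. I back off, offset the command by -x to compensate, and press again.

```bash
python3 -m inch '[[[0,0,-0.004],[0,0,0],0.2],[[0,0,-0.004],[0,0,0],0.2],[[0,0,0],[0,0,0],0.2]]'
python3 -m inch '[[[-0.001,-0.0015,0],[0,0,0],0.2],[[0,0,0.002],[0,0,0],0.2],[[0,0,0],[0,0,0],0.2]]'
python3 -m inch '[[[-0.001,-0.0003,0.001],[0,0,0],0.2],[[0,0,0.001],[0,0,0],0.2],[[0,0,0],[0,0,0],0.2]]'
```

```text
time: 14.1
tool_pos: [0.5312, -0.0302, 0.0304]
tool_rot: [0.0, 0.987, 0.161, 0.0]
contact_force: [0.5, 0.1, -1.1]
gripper_width: 0.384
grasp_force: 60.0
time: 14.4
tool_pos: [0.5306, -0.0292, 0.029]
tool_rot: [0.0, 0.987, 0.161, 0.001]
contact_force: [-0.1, -0.2, 4.4]
gripper_width: 0.385
grasp_force: 60.7
time: 14.7
tool_pos: [0.5307, -0.0293, 0.0287]
tool_rot: [0.001, 0.987, 0.161, 0.002]
contact_force: [-1.0, 0.8, 11.9]
gripper_width: 0.383
grasp_force: 61.5
```

```bash
python3 -m inch '[[[-0.0005,-0.0002,0.001],[0,0,0],0.2],[[-0.0005,-0.0002,0.001],[0,0,0],0.2],[[0,0,0],[0,0,0],0.2]]'
python3 -m inch '[[[-0.0005,-0.0002,0.001],[0,0,0],0.2],[[0,0,0],[0,0,0],0.2]]'
python3 -c "
from h import *
go([.5305,-.029,.018]);s=manip.state();print(s['ft_torque'],s['tool_rot'])"
```

```text
time: 15.0
tool_pos: [0.5309, -0.0293, 0.0285]
tool_rot: [0.001, 0.987, 0.161, 0.003]
contact_force: [-3.1, 1.5, 19.9]
gripper_width: 0.383
grasp_force: 62.3
time: 15.2
tool_pos: [0.531, -0.0294, 0.0284]
tool_rot: [0.001, 0.987, 0.161, 0.004]
contact_force: [-3.1, 2.0, 22.0]
gripper_width: 0.383
grasp_force: 62.7
t 15.2 pos [ 0.531  -0.0294  0.0284] z [ 0.008 -0.001 -1.   ] F [-3.1  2.  22. ] g 0.383 62.674647309759166
shift [-0.0005 -0.0006  0.0104]
[ 0.25359569  0.62208569 -0.00947832] [0.00099763 0.98699684 0.16069522 0.0036454 ]
```

It is still stiff at 22 N. I'll check where cap and collar are.

Run:
```python
from h import *
p,_=save('wrist','w8');p=cv2.imread('pics/w8.png');d=np.load('pics/w8.npy');c=manip.camera_params('wrist')
g=cv2.cvtColor(p,cv2.COLOR_BGR2GRAY)
P=np.array([w('wrist',u,v,d[v,u],c) for v in range(295,385) for u in range(280,362) if g[v,u]>140 and d[v,u]>0])
zt=np.percentile(P[:,2],60);print('cap top',zt,circ(P[abs(P[:,2]-zt)<.0015]))
Q=np.array([w('wrist',u,v,d[v,u],c) for v in range(230,310) for u in range(270,370) if d[v,u]>0])
m=(Q[:,2]>.0262)&(Q[:,2]<.031);print('collar',m.sum(),Q[m].min(0),Q[m].max(0))
E=Q[m][:,:2];t=np.array([.948,.318]);n=np.array([.318,-.948]);print('along x',(E@t).max(),'y',(E@n).min(),(E@n).max());T=np.array(manip.state()['tool_pos'])[:2];print('tcp',T@t,T@n)
o=np.hstack([p[200:400,220:420]]);cv2.imwrite('pics/c8.png',cv2.resize(o,(600,600),interpolation=cv2.INTER_CUBIC))
go([.5305,-.029,.018])
```

```text
cap top 0.07112011098302029 (array([ 0.5319, -0.029 ,  0.0167]), array([ 0.5326, -0.0287,  0.071 ]), 4649)
collar 347 [ 0.53198805 -0.04130433  0.02621018] [ 0.56089437 -0.00133348  0.0301372 ]
along x 0.5261105213357676 y 0.17634555791331566 0.21096658395815096
tcp 0.4940695416160356 0.19673537593842857
t 15.25 pos [ 0.531  -0.0294  0.0284] z [ 0.008 -0.001 -1.   ] F [-4.4  2.5 23.1] g 0.384 62.67516368476208
shift [-0.0004 -0.0006  0.0104]
```

View pics/c8.png

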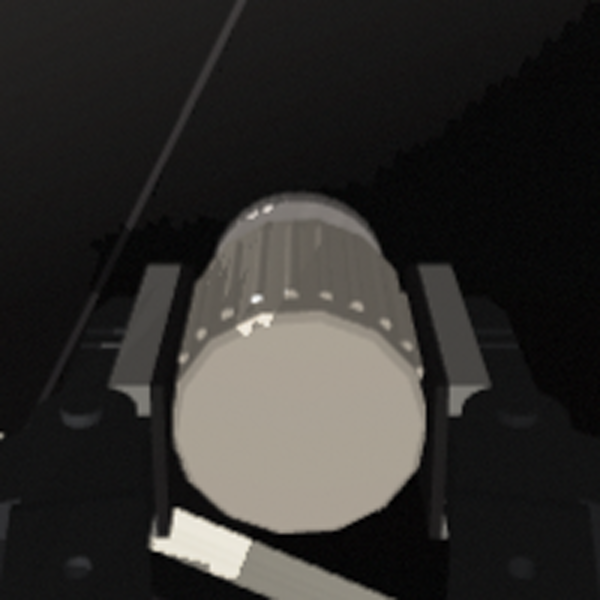

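The cap is centred within about 1 mm (cap top at crop (300,425), collar peeking out behind it, evenly). Its underside is 11 mm above the seat, so it rests on the catches. It is slightly tilted (0.008 rad) with a -x reaction. I correct both and press on in small steps.

```bash
python3 -m inch '[[[-0.001,0,0],[0.0025,-0.008,0],0.2],[[0,0,0],[0,0,0],0.2]]'
python3 -m inch '[[[-0.0005,0,0.001],[0,-0.002,0],0.2],[[0,0,0],[0,0,0],0.2]]'
python3 -m inch '[[[-0.0005,0,0.001],[0,-0.002,0],0.2],[[0,0,0],[0,0,0],0.2]]'
python3 -c "
from h import *
go([.5305,-.029,.018])"
```

```text
time: 15.45
tool_pos: [0.5309, -0.0295, 0.0285]
tool_rot: [0.0, 0.987, 0.161, 0.001]
contact_force: [-1.7, 3.3, 19.9]
gripper_width: 0.383
grasp_force: 62.3
time: 15.65
tool_pos: [0.5309, -0.0295, 0.0283]
tool_rot: [0.0, 0.987, 0.161, -0.0]
contact_force: [-2.1, 3.6, 24.3]
gripper_width: 0.384
grasp_force: 62.9
time: 15.85
tool_pos: [0.5311, -0.0298, 0.0282]
tool_rot: [0.001, 0.987, 0.161, -0.0]
contact_force: [-2.3, 2.9, 27.3]
gripper_width: 0.383
grasp_force: 63.1
t 15.85 pos [ 0.5311 -0.0298  0.0282] z [-0.001 -0.002 -1.   ] F [-2.3  2.9 27.3] g 0.383 63.097247290425
shift [-0.0003 -0.001   0.0102]
```

Still too stiff for the catches, so I'll find the stud's axis by feel: lift just off the catches and probe sideways within the 2 mm play. I'll also check the cap's tilt in the grip.

```bash
python3 - <<'E'
from h import *
p=cv2.imread('pics/w8.png');d=np.load('pics/w8.npy');c=manip.camera_params('wrist')
g=cv2.cvtColor(p,cv2.COLOR_BGR2GRAY)
P=np.array([w('wrist',u,v,d[v,u],c) for v in range(310,372) for u in range(290,350) if g[v,u]>140 and d[v,u]>0])
A=np.c_[P[:,:2]-P[:,:2].mean(0),np.ones(len(P))];k=np.linalg.lstsq(A,P[:,2],rcond=None)[0];print('slope',k)
E
python3 -m inch '[[[0,0,-0.005],[0,0,0],0.2],[[0,0,-0.003],[0.0,0,0],0.2],[[0,0,0],[0,0,0],0.2]]'
python3 -c "
from h import *
go([.5305,-.029,.0305])"
```

```text
slope [-0.00262687 -0.00288944  0.070821  ]
time: 16.15
tool_pos: [0.5284, -0.0297, 0.0304]
tool_rot: [0.001, 0.987, 0.16, -0.002]
contact_force: [7.7, -0.0, 0.9]
gripper_width: 0.382
grasp_force: 60.9
t 16.15 pos [ 0.5284 -0.0297  0.0304] z [-0.004 -0.002 -1.   ] F [ 7.7 -0.   0.9] g 0.382 60.85311503178673
shift [ 0.0022  0.     -0.0001]
```

```bash
python3 -m inch '[[[0.002,0.0007,0],[0,0.004,0],0.2],[[0,0,0],[0,0,0],0.2],[[0,0,0],[0,0,0],0.2]]'
python3 -m inch '[[[0.0019,0.0006,0],[0,0,0],0.2],[[0,0,0],[0,0,0],0.2],[[0,0,0],[0,0,0],0.2]]'
python3 -m inch '[[[0.0019,0.0006,0],[0,0,0],0.2],[[0,0,0],[0,0,0],0.2],[[0,0,0],[0,0,0],0.2]]'
python3 -m inch '[[[0.0014,0.0005,0],[0,0,0],0.2],[[0,0,0],[0,0,0],0.2],[[0,0,0],[0,0,0],0.2]]'
```

```text
time: 16.45
tool_pos: [0.5285, -0.0296, 0.0297]
tool_rot: [-0.0, 0.987, 0.161, -0.003]
contact_force: [6.2, 0.8, 2.3]
gripper_width: 0.381
grasp_force: 61.2
time: 16.75
tool_pos: [0.5293, -0.0296, 0.0293]
tool_rot: [-0.001, 0.987, 0.161, -0.004]
contact_force: [2.6, 0.8, 3.6]
gripper_width: 0.386
grasp_force: 61.3
time: 17.05
tool_pos: [0.5308, -0.0295, 0.0289]
tool_rot: [-0.001, 0.987, 0.161, -0.005]
contact_force: [0.5, 0.5, 3.8]
gripper_width: 0.386
grasp_force: 61.4
time: 17.35
tool_pos: [0.5318, -0.0294, 0.0289]
tool_rot: [-0.001, 0.987, 0.161, -0.005]
contact_force: [-1.6, 0.1, 6.1]
gripper_width: 0.386
grasp_force: 61.6
```

```bash
python3 -m inch '[[[0,0,-0.004],[0,0,0],0.2],[[0,0,0],[0,0,0],0.2],[[0,0,0],[0,0,0],0.2],[[0,0,0],[0,0,0],0.2]]'
python3 -c "
from h import *
go([.5305,-.029,.0305])"
```

```text
time: 17.75
tool_pos: [0.532, -0.0294, 0.0324]
tool_rot: [-0.001, 0.987, 0.161, -0.005]
contact_force: [0.8, 1.1, -0.6]
gripper_width: 0.383
grasp_force: 61.0
t 17.75 pos [ 0.532  -0.0294  0.0324] z [-0.01  0.   -1.  ] F [ 0.8  1.1 -0.6] g 0.383 61.009319839649834
shift [-0.0013 -0.0009  0.002 ]
```

```bash
python3 -m inch '[[[-0.0014,-0.0005,0],[-0.003,0.0095,0],0.2],[[0,0,0],[0,0,0],0.2],[[0,0,0],[0,0,0],0.2]]'
python3 -m inch '[[[0,0,0.002],[0,0,0],0.2],[[0,0,0.0015],[0,0,0],0.2],[[0,0,0],[0,0,0],0.2]]'
python3 -c "
from h import *
go([.5305,-.029,.0305])"
python3 -m inch '[[[-0.001,-0.0003,0.002],[0.001,-0.003,0],0.2],[[0,0,0],[0,0,0],0.2],[[0,0,0],[0,0,0],0.2]]'
python3 -c "
from h import *
go([.5305,-.029,.0305])"
```

```text
time: 18.05
tool_pos: [0.531, -0.0295, 0.0331]
tool_rot: [0.0, 0.987, 0.161, 0.001]
contact_force: [-0.6, 0.0, -1.0]
gripper_width: 0.385
grasp_force: 60.9
time: 18.35
tool_pos: [0.5311, -0.0295, 0.0294]
tool_rot: [0.0, 0.987, 0.161, 0.001]
contact_force: [-0.1, -0.0, 0.4]
gripper_width: 0.384
grasp_force: 60.9
t 18.35 pos [ 0.5311 -0.0295  0.0294] z [ 0.001  0.    -1.   ] F [-0.1 -0.   0.4] g 0.384 60.895051771367434
shift [-0.0004 -0.0006 -0.0011]
time: 18.65
tool_pos: [0.5312, -0.0296, 0.0289]
tool_rot: [0.0, 0.987, 0.161, 0.0]
contact_force: [-0.5, 0.3, 4.3]
gripper_width: 0.384
grasp_force: 61.7
t 18.65 pos [ 0.5312 -0.0296  0.0289] z [ 0. -0. -1.] F [-0.5  0.3  4.3] g 0.384 61.661663205886725
shift [-0.0005 -0.0008 -0.0016]
```

```bash
python3 -m inch '[[[-0.0008,-0.0007,0.002],[0.001,-0.003,0],0.2],[[0,0,0],[0,0,0],0.2],[[0,0,0],[0,0,0],0.2]]'
python3 -m inch '[[[-0.001,-0.0003,0.002],[0.001,-0.003,0],0.2],[[0,0,0],[0,0,0],0.2],[[0,0,0],[0,0,0],0.2]]'
python3 -m inch '[[[-0.001,-0.0003,0.002],[0.001,-0.003,0],0.2],[[0,0,0],[0,0,0],0.2],[[0,0,0],[0,0,0],0.2]]'
python3 -c "
from h import *
go([.5305,-.029,.0305])"
```

```text
time: 18.95
tool_pos: [0.5313, -0.0296, 0.0287]
tool_rot: [0.0, 0.987, 0.161, -0.001]
contact_force: [-2.1, 2.2, 12.8]
gripper_width: 0.385
grasp_force: 62.4
time: 19.25
tool_pos: [0.5317, -0.0296, 0.0285]
tool_rot: [0.0, 0.987, 0.161, -0.001]
contact_force: [-4.3, 1.7, 19.5]
gripper_width: 0.388
grasp_force: 63.1
time: 19.55
tool_pos: [0.5323, -0.0298, 0.0283]
tool_rot: [0.0, 0.987, 0.161, -0.001]
contact_force: [-4.1, 2.8, 23.7]
gripper_width: 0.382
grasp_force: 63.6
t 19.55 pos [ 0.5323 -0.0298  0.0283] z [-0.002 -0.001 -1.   ] F [-4.1  2.8 23.7] g 0.382 63.64133918308653
shift [-0.0014 -0.0013 -0.0022]
```

Same profile again, so friction on the domed catches is likely, with the cap still about 1–2 mm toward +x. I recentre under load while twisting back and forth about the stud's axis to break the friction.

```bash
python3 -m inch '[[[-0.002,-0.0015,0],[0,0,0.1],0.2],[[-0.001,-0.0005,0],[0,0,-0.1],0.2],[[0,0,0],[0,0,-0.1],0.2],[[0,0,0],[0,0,0.1],0.2]]'
python3 -c "
from h import *
go([.5304,-.0288,.0285])"
```

```text
time: 19.95
tool_pos: [0.5305, -0.0293, 0.0285]
tool_rot: [0.001, 0.987, 0.16, 0.001]
contact_force: [2.6, 0.9, 19.8]
gripper_width: 0.384
grasp_force: 63.1
t 19.95 pos [ 0.5305 -0.0293  0.0285] z [ 0.003 -0.002 -1.   ] F [ 2.6  0.9 19.8] g 0.384 63.13910159660736
shift [ 0.0001 -0.0005 -0.    ]
```

```bash
python3 -m inch '[[[0,-0.0005,0.001],[0,0,0.1],0.2],[[-0.0003,0,0.001],[0,-0.002,-0.1],0.2],[[0,0,0],[0,0,-0.1],0.2],[[0,0,0],[0,0,0.1],0.2]]'
python3 -m inch '[[[0,-0.0005,0.001],[0,0,0.1],0.2],[[-0.0003,0,0.001],[0,-0.002,-0.1],0.2],[[0,0,0],[0,0,-0.1],0.2],[[0,0,0],[0,0,0.1],0.2]]'
python3 -c "
from h import *
go([.5304,-.0288,.0285])"
```

```text
time: 20.35
tool_pos: [0.5298, -0.0291, 0.0254]
tool_rot: [0.002, 0.987, 0.16, 0.0]
contact_force: [7.3, -1.1, 6.4]
gripper_width: 0.381
grasp_force: 61.6
time: 20.75
tool_pos: [0.5288, -0.0284, 0.0202]
tool_rot: [0.002, 0.987, 0.16, -0.0]
contact_force: [15.5, -0.7, -6.0]
gripper_width: 0.386
grasp_force: 61.4
t 20.75 pos [ 0.5288 -0.0284  0.0202] z [ 0.    -0.003 -1.   ] F [15.5 -0.7 -6. ] g 0.386 61.41700227133697
shift [ 0.0014  0.0009 -0.0083]
```

Clicked: it went to z 0.0202 and the force dropped. I relieve the side load and press on to the seat.

```bash
python3 -m inch '[[[0.002,0.0007,0.001],[0,0,0],0.2],[[0.002,0.0007,0.001],[0,0.002,0],0.2],[[0,0,0.001],[0,0,0],0.2],[[0,0,0],[0,0,0],0.2]]'
python3 -m inch '[[[0,0,0.0015],[0,0,0],0.2],[[0,0,0.0015],[0,0,0],0.2],[[0,0,0],[0,0,0],0.2]]'
python3 -c "
from h import *
go([.5304,-.0288,.018])"
```

```text
time: 21.15
tool_pos: [0.5301, -0.0286, 0.0178]
tool_rot: [0.001, 0.987, 0.161, -0.004]
contact_force: [0.9, -2.4, 9.7]
gripper_width: 0.382
grasp_force: 63.3
time: 21.45
tool_pos: [0.5302, -0.0286, 0.0177]
tool_rot: [0.001, 0.987, 0.161, -0.005]
contact_force: [-9.6, -0.7, 28.0]
gripper_width: 0.387
grasp_force: 65.4
t 21.45 pos [ 0.5302 -0.0286  0.0177] z [-0.009 -0.003 -1.   ] F [-9.6 -0.7 28. ] g 0.387 65.36505376046989
shift [ 0.0002  0.0003 -0.0003]
```

Seated (tool z 0.0177, so the underside is at 28 mm) at 28 N. I straighten the slight tilt and hold.

```bash
python3 -m inch '[[[-0.001,-0.0003,0],[-0.001,0.008,0],0.2],[[0,0,0],[0,0,0],0.2],[[0,0,0],[0,0,0],0.2]]'
python3 - <<'E'
from h import *
save('wrist','w9');save('top','top9');go([.5304,-.0288,.018])
c=manip.camera_params('wrist');p=cv2.imread('pics/w9.png');d=np.load('pics/w9.npy');g=cv2.cvtColor(p,cv2.COLOR_BGR2GRAY)
P=np.array([w('wrist',u,v,d[v,u],c) for v in range(310,372) for u in range(290,350) if g[v,u]>140 and d[v,u]>0])
A=np.c_[P[:,:2]-P[:,:2].mean(0),np.ones(len(P))];print('captop',np.linalg.lstsq(A,P[:,2],rcond=None)[0])
for l in ('treadle_pad','flat_cap','tall_cap','driver'):print(l,[np.round(r['point'],3).tolist() for r in manip.look_for('top',l)[:1]])
E
```

```text
time: 21.75
tool_pos: [0.5303, -0.0285, 0.0177]
tool_rot: [0.001, 0.987, 0.161, 0.001]
contact_force: [-4.8, -0.7, 24.3]
gripper_width: 0.384
grasp_force: 64.8
t 21.85 pos [ 0.5303 -0.0285  0.0176] z [ 0.003 -0.001 -1.   ] F [-4.4 -0.7 24.3] g 0.389 64.7812758674263
shift [ 0.      0.0003 -0.0004]
captop [ 0.02152376 -0.00630955  0.06023972]
treadle_pad [[0.529, -0.222, 0.043]]
flat_cap [[0.499, 0.31, 0.015]]
tall_cap [[0.584, 0.331, 0.049]]
driver [[0.739, 0.303, 0.024]]
```

The cap top shows a slope of about 0.02 rad, so I tilt it flat while holding the push.

```bash
python3 -m inch '[[[-0.0005,0,0.0005],[0.006,-0.009,0],0.2],[[-0.0005,0,0],[0.004,-0.008,0],0.2],[[0,0,0],[0,0,0],0.2]]'
python3 - <<'E'
from h import *
save('wrist','w10');go([.5304,-.0288,.018])
c=manip.camera_params('wrist');p=cv2.imread('pics/w10.png');d=np.load('pics/w10.npy');g=cv2.cvtColor(p,cv2.COLOR_BGR2GRAY)
P=np.array([w('wrist',u,v,d[v,u],c) for v in range(310,372) for u in range(290,350) if g[v,u]>140 and d[v,u]>0])
A=np.c_[P[:,:2]-P[:,:2].mean(0),np.ones(len(P))];print('captop',np.linalg.lstsq(A,P[:,2],rcond=None)[0])
E
```

```text
time: 22.35
tool_pos: [0.53, -0.0285, 0.0177]
tool_rot: [-0.003, 0.987, 0.161, -0.007]
contact_force: [-4.3, 1.3, 26.1]
gripper_width: 0.385
grasp_force: 65.0
t 22.4 pos [ 0.53   -0.0285  0.0177] z [-0.015  0.004 -1.   ] F [-5.4  1.4 26.2] g 0.385 64.99449623079272
shift [ 0.0003  0.0004 -0.0003]
captop [ 0.00491902 -0.00016682  0.06031891]
```

The cap is flat and home at 60.3 mm, pressed with 26 N, and steady. The treadle is down and the other caps and the screwdriver have not moved. Handing in.

```bash
python3 -c "
from plant import manip
print(manip.job_done())"
```

```text
the job is handed in; nothing more can be done
None
```

The job is handed in at about 22 s: the treadle is locked down at its stop, the snap cap clicked and is fully home on its seat, and the gripper is still pressing it with about 26 N. The flat cap, tall cap and screwdriver are where they were.

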